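# Set out the jam jars on their own drip dishes

## Task

Set out the breakfast jams so that nothing sticky touches the quartz: take the three closed jars off the lazy susan and stand each one flat inside the rim of the olive-wood drip dish that matches its foot - the slim round jar in the small round dish, the wide round jar in the large round dish, and the square jar in the square dish with its sides parallel to the dish's. Lay the bamboo spoon along the wooden spoon rest, wholly on it and with its bowl on the rest's round end. Keep the jars upright, set them down gently, and leave the ramekin where it stands.

Things in the scene. Friction and masses are not known exactly. Their poses are not given: they have to be found in the camera images.
- jar_slim_center (a point): Slim round closed jam jar, glass with brown jam and a steel screw lid, 42 mm in diameter, 84 mm tall (straight glass wall from 3 to 65 mm up, then the lid, 36 mm in diameter). 0.11 to 0.18 kg. At the start it stands on the lazy susan, a pale wooden turntable 250 mm in diameter whose top is 24 mm above the counter; the turntable turns on its centre under a light sideways push, with whatever stands on it. The point is the jar's centre, 42 mm above its foot; z is its axis.
- jar_wide_center (a point): Wide round closed jam jar, same glass, jam and steel lid, 62 mm in diameter, 80 mm tall (straight glass wall from 3 to 61 mm up, then the lid, 56 mm in diameter). 0.22 to 0.35 kg. At the start it stands on the same lazy susan. The point is the jar's centre, 40 mm above its foot; z is its axis.
- jar_square_center (a point): Square closed jam jar, same glass and jam, with a round steel lid 40 mm in diameter; its flat-sided body is 48 x 48 mm and 55 mm tall, 74 mm tall with the lid. 0.15 to 0.24 kg. At the start it stands on the same lazy susan. The point is the jar's centre, 37 mm above its foot; x and y are square to its flat sides, z is its axis.
- spoon_mid (a point): Bamboo spoon, 180 mm long, 35 g, lying flat on the counter with its open bowl up. The handle is a flat bar 12 mm wide and 9 mm thick, 140 mm long; the round bowl is 44 mm in diameter and 12 mm high. The point lies on the middle of the spoon's length, which is its balance point, in the handle, 4.5 mm above the spoon's underside; the handle reaches from 95 mm behind the point (-x) to 45 mm ahead of it, and x points along the handle to the bowl, z up.
- spoon_bowl (a point): Middle of the same spoon's bowl, 63 mm ahead of spoon_mid along x and 6 mm above the spoon's underside; same axes.
- dish_slim: Small round drip dish of dark olive wood, fixed on the counter: 66 mm across, flat well 58 mm in diameter with its floor 4 mm above the counter, rim 4 mm wide and 10 mm above the counter. The origin is the centre of its underside, on the counter; z up.
- dish_wide: Large round drip dish of the same wood, fixed on the counter: 86 mm across, flat well 78 mm in diameter with its floor 4 mm above the counter, rim 4 mm wide and 10 mm above the counter. The origin is the centre of its underside; z up.
- dish_square: Square drip dish of the same wood, fixed on the counter: 72 x 72 mm, flat well 64 x 64 mm with its floor 4 mm above the counter, rim 4 mm wide and 10 mm above the counter. The origin is the centre of its underside; x and y are square to its sides, z up.
- spoon_rest: Flat spoon rest of the same dark wood, without a rim, fixed on the counter, 8 mm thick: a bar 44 mm wide ending in a disc 84 mm in diameter, 215 mm long in all. The origin is in the middle of the underside: the disc's centre lies 63 mm ahead of it along x and the bar's end 110 mm behind it (-x). A spoon that lies right has its spoon_mid over this origin and its bowl over the disc's centre. z up.
- ramekin: White fluted ceramic ramekin, empty, 82 mm in diameter and 44 mm tall, standing loose beyond the dishes; to be left alone. The origin is the centre of its underside; z up.

How it is judged:
At the end, for the whole second after the job is handed in: Each jar stands upright (0.06 rad) on the floor of its own dish, centred to 11 mm (square 12 mm, sides parallel to 0.3 rad); the spoon lies flat on the rest, bowl up on the round end, its middle within 15 mm of the rest's, its bowl 18 mm of the centre line; all released and at rest (horizontal distance between jar_slim_center and dish_slim below 0.011 m and z of jar_slim_center in the frame of dish_slim below 0.049 m and angle between each of jar_slim_center, jar_wide_center, jar_square_center's own z axis and vertical below 0.06 rad and horizontal distance between jar_wide_center and dish_wide below 0.011 m and z of jar_wide_center in the frame of dish_wide below 0.047 m and horizontal distance between jar_square_center and dish_square below 0.012 m and z of jar_square_center in the frame of dish_square below 0.044 m and (angle between the x axis of jar_square_center and the x axis of dish_square, either way round below 0.3 rad or angle between the x axis of jar_square_center and the y axis of dish_square, either way round below 0.3 rad) and horizontal distance between spoon_mid and spoon_rest below 0.015 m and x of spoon_bowl in the frame of spoon_rest above 0.045 m and y of spoon_bowl in the frame of spoon_rest between -0.018 and 0.018 m and z of spoon_mid in the frame of spoon_rest between 0.009 and 0.016 m and angle between spoon_mid's own z axis and vertical below 0.1 rad and linear speed of each of jar_slim, jar_wide, jar_square, spoon below 0.02 m/s); the robot touches nothing.
It fails at once if a glass jar is tipped over (more than 0.7 rad) (angle between any of jar_slim_center, jar_wide_center, jar_square_center's own z axis and vertical above 0.7 rad).
It fails at once if a jar is let fall (faster than 0.6 m/s while the fingers do not hold it) ((linear speed of jar_slim above 0.6 m/s and contact force between the fingers and jar_slim below 0.3 N) or (linear speed of jar_wide above 0.6 m/s and contact force between the fingers and jar_wide below 0.3 N) or (linear speed of jar_square above 0.6 m/s and contact force between the fingers and jar_square below 0.3 N)).
It fails at once if the ramekin is pushed away (more than 30 mm) (distance of ramekin from where it was at the start of the episode above 0.03 m).
It also fails if it takes over 141 s, if anything falls off the work surface, if the arm or the gripper's body presses on something with over 40 N, if the wrist force passes 120 N, or if a joint passes its speed limit or range.

## Robot

A 6-joint arm with a two-finger parallel gripper is mounted at the origin on the work surface. World frame = base frame: x ahead of the robot, y to its left, z up, the work surface at z = 0. Lengths are in m, angles in rad, forces in N, time in s.
With the tool pointing down it reaches from about 0.35 to 0.975 m from the base axis. Payload 4.9 kg.
Tool frame: the origin (TCP) lies on the mounting face of the last link; the fingertips stand 173 mm ahead of it and the grasp point (between the pads) lies 155 mm ahead of it; z points along the fingers, y is the line along which they close (so a half turn about z gives the same grasp; the last joint's range is limited). The gripper opens to 85 mm and grips with 20 to 120 N. Pads are 22 mm wide; open, the fingers measure 114 mm over their backs; the gripper's body (76 mm by 85 mm) begins 54 mm behind the grasp point. The pads swing forward as they close: fully open they stand 13 mm farther back than shut.
Start: joints at [-1.357, 0.053, 1.613, -0, 1.476, -0.119], TCP at [0.204, -0.591, 0.405] pointing down, gripper open.
Joint ranges: [-3.01, 3.01], [-1.01, 2.22], [0.06, 2.58], [-1.02, 4.17], [0.09, 2.62], [-3.14, 3.14]. Speed limits (rad/s): [2.57, 2.57, 3.14, 3.14, 3.14, 3.14].

## Interface

Orientations are given as a rotation vector (axis times angle).
In Python, from station import monitor, eyes, finish_job gives the robot as it stands. The module is installed in compiled form; this text tells all that it offers.
- The arm moves only by the tool step_arm, never from a script. Its argument "commands" is a list of rows, each a list of 3 entries, a list of its own where there are three numbers: the opening in per cent of the stroke, from 0 (shut) to 100 (fully open), then the shift along the tool's x, y, z in mm, then the turn about the tool's z in degrees. In form: [[hand, [x, y, z], yaw], ...]. A call has 1 to 12 rows; each row is the pose to reach, as a shift and turn from the pose commanded when the call began, along the tool's axes at that moment; what a row does not reach only later rows make up. A row lasts 1/8 s, in which the tool goes at most 62.5 mm and 10.7 degrees, less where a joint would pass 70% of its speed; a pose out of reach is approached as far as the arm can. A call with a gripper value outside its range is refused whole. The fingers move at their own pace and stop on an object; "squeeze" is the grip in N (left out, the last holds). Time passes only in rows, so rows that repeat a pose let the fingers close. It gives the time, the measured TCP pose, the force, the opening and the grip force at its end, in the units of the state.
- monitor.get_obs(): the state, without advancing time (a new reading comes with each control period).
- eyes.get_image(name): name is "side" or "top"; returns the picture (420x560x3 uint8, red, green, blue); there is no depth.
- eyes.camera_info(name): a dict with "camera_matrix" (3x3 intrinsics, pixels), "k1" (the pictures are not rectified: a ray, as slopes to the right and down, at radius r is drawn at 1 + k1 r^2 times it, then the intrinsics apply), "extrinsics" (4x4, takes a point from camera to world coordinates). Camera axes: x right, y down, z forward; pixel columns grow to the right and rows downward; lengths in m; the calibration is good to about 2 mm. A picture is of the moment at which its call begins. camera_info takes no time and is no camera call.
- finish_job(): hands the job in; it is judged then, once.
The state is a dict: "t": time; "q": joint angles; "dq": joint speeds; "effort": joint torques, N m; "tool_pos": TCP position; "tool_rot": TCP orientation; "contact_force": force on the tool from outside, world axes, zero at the start; "wrist_torque": the same for the moment, N m; "opening": finger opening in m; "grip_force": force on a finger pad.
Only numpy, scipy, OpenCV 4.12 (cv2) and the standard library are available. Lean on these libraries where they do the work, as an engineer would, in place of code of your own. Each camera call takes 0.05 s, during which the arm holds its last target. There are 200 camera calls.

## Working session

There is one attempt and no reset: what is moved stays moved. The work goes in short steps, Python scripts to look and compute and a tool call to move; the robot and the scene stay as the last step left them, time stands still between calls to the robot, and variables do not carry over. Pictures are saved under pics/ and viewed, at most 14 in all, crops included, and the job is handed in when it is done.

Besides the shell and the picture viewer there is one more tool, called after "Request:" as name(argument=value, ...), one argument or row to a line, values as JSON. step_arm: Moves the arm, as the interface text tells. Its arguments: {"type":"object","properties":{"commands":{"type":"array"},"squeeze":{"type":"number"}},"required":["commands"]}

```bash
mkdir -p pics; cat > h.py <<'E'
import numpy as np, cv2
from station import monitor, eyes, finish_job
def snap(n,f):
    im=eyes.get_image(n); cv2.imwrite('pics/'+f,im[:,:,::-1]); return im
def ray(n,uv):
    c=eyes.camera_info(n);K=np.array(c["camera_matrix"]);E=np.array(c["extrinsics"])
    p=cv2.undistortPoints(np.array(uv,float).reshape(-1,1,2),K,np.array([c["k1"],0,0,0.]))[:,0]
    d=np.c_[p,np.ones(len(p))]@E[:3,:3].T
    return E[:3,3],d
def onz(n,uv,z):
    o,d=ray(n,uv); return (o+d*((z-o[2])/d[:,2])[:,None])[:,:2]
def proj(n,P):
    c=eyes.camera_info(n);K=np.array(c["camera_matrix"]);E=np.linalg.inv(np.array(c["extrinsics"]))
    return cv2.projectPoints(np.array(P,float).reshape(-1,3),cv2.Rodrigues(E[:3,:3])[0],E[:3,3],K,np.array([c["k1"],0,0,0.]))[0][:,0]
E
python3 - <<'E'
from h import *
np.set_printoptions(precision=3,suppress=True)
for n in("top","side"):
    snap(n,n+"0.png"); c=eyes.camera_info(n); print(n,c)
o=monitor.get_obs(); print({k:o[k] for k in("t","tool_pos","tool_rot","opening")})
E
```

```text
top {'camera_matrix': array([[527.016,   0.   , 279.157],
       [  0.   , 527.016, 220.218],
       [  0.   ,   0.   ,   1.   ]]), 'k1': -0.07940028116503055, 'extrinsics': array([[ 0.022, -0.993,  0.112,  0.511],
       [-1.   , -0.022,  0.009, -0.011],
       [-0.007, -0.112, -0.994,  1.129],
       [ 0.   ,  0.   ,  0.   ,  1.   ]])}
side {'camera_matrix': array([[382.404,   0.   , 279.527],
       [  0.   , 382.404, 209.325],
       [  0.   ,   0.   ,   1.   ]]), 'k1': -0.048936741893783935, 'extrinsics': array([[ 0.889, -0.273,  0.368,  0.297],
       [-0.458, -0.532,  0.712, -0.59 ],
       [ 0.001, -0.802, -0.598,  0.579],
       [ 0.   ,  0.   ,  0.   ,  1.   ]])}
{'t': 0.1, 'tool_pos': array([ 0.204, -0.59 ,  0.404]), 'tool_rot': array([-3.096, -0.52 ,  0.   ]), 'opening': 0.08547860669542065}
```

View pics/top0.png

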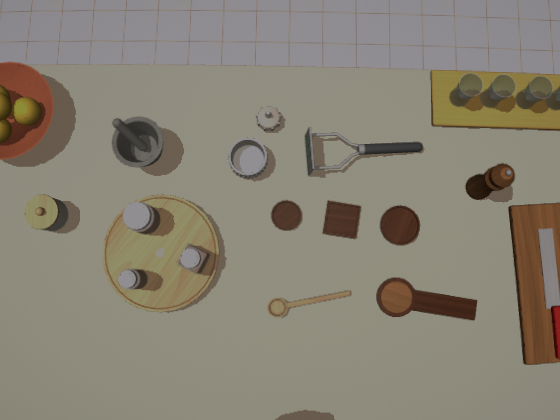

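View pics/side0.png

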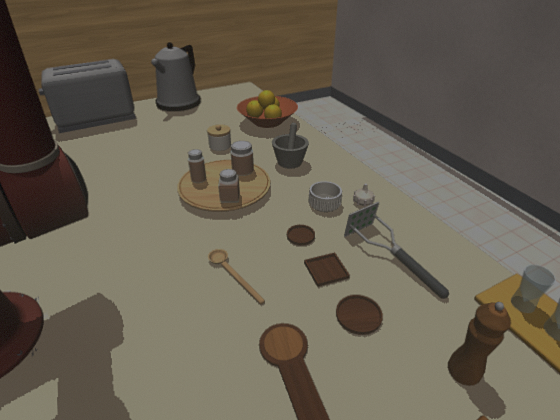

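The top view shows the susan at (160,253) with lids: wide (140,215), square (191,258), slim (129,279). The dishes are slim (287,215), square (342,219) and wide (400,225). The spoon runs from bowl (278,307) to handle end (350,293), and the rest from disc (396,297) to bar end (476,308).

```bash
python3 - <<'E'
from h import *
np.set_printoptions(precision=4,suppress=True)
im=cv2.imread('pics/top0.png'); hsv=cv2.cvtColor(im,cv2.COLOR_BGR2HSV)
def big(m,box):
    x0,y0,x1,y1=box; k=np.zeros_like(m);k[y0:y1,x0:x1]=m[y0:y1,x0:x1]
    cs=cv2.findContours(k,cv2.RETR_EXTERNAL,cv2.CHAIN_APPROX_NONE)[0]
    return max(cs,key=cv2.contourArea)[:,0].astype(float)
dark=((hsv[...,2]<100)&(hsv[...,1]>90)).astype(np.uint8)
for n,b in dict(slim=(265,195,308,236),square=(315,195,367,245),wide=(373,200,427,250),rest=(370,270,485,325)).items():
    c=big(dark,b); w=onz("top",c,.010 if n!="rest" else .008).astype(np.float32)
    r=cv2.minAreaRect(w); print(n,r,cv2.contourArea(c), cv2.minEnclosingCircle(w))
wood=((hsv[...,0]<25)&(hsv[...,1]>110)&(hsv[...,2]>90)).astype(np.uint8)
print(hsv[300,315],hsv[297,318],hsv[298,314],hsv[307,278],hsv[350,315],hsv[305,445],hsv[297,396])
c=big(cv2.inRange(hsv,(0,90,60),(30,255,255)),(262,285,360,322)); w=onz("top",c,.009).astype(np.float32); print("spoon",cv2.minAreaRect(w),cv2.boundingRect(c.astype(np.float32)))
x=cv2.resize(im[190:310,100:225],None,fx=4.6,fy=4.6,interpolation=cv2.INTER_CUBIC); cv2.imwrite('pics/c1.png',x)
E
```

```text
Traceback (most recent call last):
cv2.error: OpenCV(4.12.0) /io/opencv/modules/imgproc/src/shapedescr.cpp:315: error: (-215:Assertion failed) npoints >= 0 && (depth == CV_32F || depth == CV_32S) in function 'contourArea'
```

```bash
cat >> h.py <<'E'
np.set_printoptions(precision=4,suppress=True)
def big(m,box):
    x0,y0,x1,y1=box; k=np.zeros_like(m,dtype=np.uint8);k[y0:y1,x0:x1]=m[y0:y1,x0:x1]
    cs=cv2.findContours(k,cv2.RETR_EXTERNAL,cv2.CHAIN_APPROX_NONE)[0]
    return max(cs,key=cv2.contourArea)[:,0].astype(np.float32)
E
python3 - <<'E'
from h import *
im=cv2.imread('pics/top0.png'); hsv=cv2.cvtColor(im,cv2.COLOR_BGR2HSV)
dark=((hsv[...,2]<100)&(hsv[...,1]>90)).astype(np.uint8)
for n,b in dict(slim=(265,195,308,236),square=(315,195,367,245),wide=(373,200,427,250),rest=(370,270,485,325)).items():
    c=big(dark,b); w=onz("top",c,.010 if n!="rest" else .008).astype(np.float32)
    print(n,cv2.minAreaRect(w))
print(hsv[300,315],hsv[298,314],hsv[307,278],hsv[350,315],hsv[305,445],hsv[297,396])
c=big(cv2.inRange(hsv,(0,90,60),(30,255,255)),(262,285,360,322)); w=onz("top",c,.009).astype(np.float32); print("spoon",cv2.minAreaRect(w),cv2.boundingRect(c))
x=cv2.resize(im[190:310,100:225],None,fx=4.6,fy=4.6,interpolation=cv2.INTER_CUBIC); cv2.imwrite('pics/c1.png',x)
E
```

```text
slim ((0.6484847664833069, -0.014588899910449982), (0.06037347763776779, 0.05998597294092178), 1.2340893745422363)
square ((0.6419338583946228, -0.13341037929058075), (0.07105439901351929, 0.07080990076065063), 82.05520629882812)
wide ((0.6323323845863342, -0.2591438591480255), (0.08183597773313522, 0.08216577768325806), 1.165763020515442)
rest ((0.4775480031967163, -0.3166579008102417), (0.2125733196735382, 0.08046600222587585), 88.66031646728516)
[ 17 104 144] [ 16 104 140] [ 22  88 145] [ 27  32 144] [  9 156  62] [ 13 147 116]
spoon ((0.4732012152671814, -0.06480730324983597), (0.03644544631242752, 0.17602534592151642), 17.54606056213379) (268, 291, 83, 26)
```

View pics/c1.png

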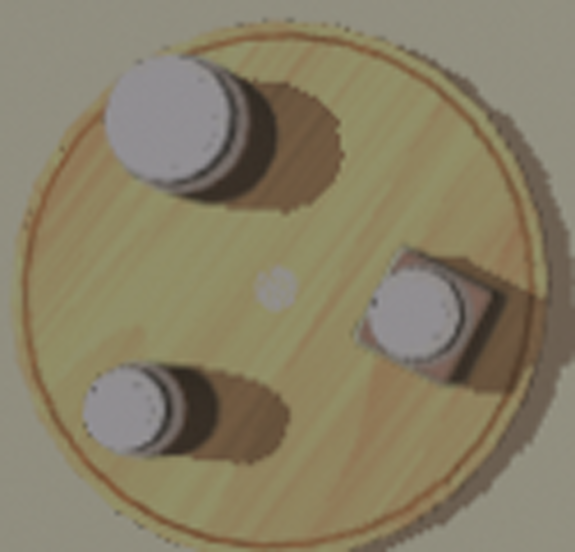

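The crop shows lid centres at crop (168,120) wide, (415,313) square and (125,409) slim. The square jar's body corners are at (408,245), (357,338), (447,385) and (503,292).

```bash
python3 - <<'E'
from h import *
ims={n:cv2.imread(f'pics/{n}0.png') for n in("top","side")}
hs={n:cv2.cvtColor(i,cv2.COLOR_BGR2HSV) for n,i in ims.items()}
crop=np.array([[168,120],[415,313],[125,409],[408,245],[357,338],[447,385],[503,292]])/4.6+[100,190]-.4
for n,p,z in zip(("wide","sq","slim"),crop,(.104,.098,.108)): print(n,onz("top",p,z))
E_=onz("top",crop[3:],.079);print(E_, [np.degrees(np.arctan2(*(E_[(i+1)%4]-E_[i])[::-1]))%90 for i in range(4)])
bx=dict(top=dict(slim=(265,195,308,236),square=(315,195,367,245),wide=(373,200,427,250)),side=dict(slim=(280,220,320,248),square=(298,250,355,290),wide=(330,290,390,337)))
for v in bx:
  m=((hs[v][...,1]>75)&(hs[v][...,0]<18)&(hs[v][...,2]<125))
  for n,b in bx[v].items():
    c=big(m,b); w=onz(v,c,.010).astype(np.float32); print(v,n,cv2.minAreaRect(w))
  if v=="top":
    c=big(m,(370,270,485,325)); w=onz(v,c,.008); 
    a=w[w[:,1]<-.29]; print("bar",cv2.minAreaRect(a.astype(np.float32))); d=w[w[:,1]>-.25]; 
    A=np.c_[2*d,np.ones(len(d))]; s=np.linalg.lstsq(A,(d**2).sum(1),rcond=None)[0]; print("disc",s[:2],np.sqrt(s[2]+s[0]**2+s[1]**2),"end",w[:,1].min())
  m=cv2.inRange(hs[v],(8,75,60),(25,255,255)); c=big(m,(262,285,360,322) if v=="top" else (200,242,270,308)); w=onz(v,c,.008).astype(np.float32)
  h=w[w[:,1]<-.03]; b=w[w[:,1]>-.01]
  print("spoon",v,cv2.minAreaRect(w),"handle",cv2.minAreaRect(h),"bowl",cv2.minEnclosingCircle(b))
o=monitor.get_obs();print(cv2.Rodrigues(o["tool_rot"])[0])
E
```

```text
wide [[0.6291 0.2816]]
sq [[0.5493 0.1725]]
slim [[0.5053 0.2927]]
[[0.5795 0.1801]
 [0.5385 0.2008]
 [0.5192 0.1608]
 [0.56   0.1379]] [np.float64(63.23628468735376), np.float64(64.23020298942976), np.float64(60.71032454720828), np.float64(65.27144193065533)]
top slim ((0.648484468460083, -0.014583714306354523), (0.06037415936589241, 0.06421492248773575), 1.2336149215698242)
top square ((0.6417639851570129, -0.133811816573143), (0.07210679352283478, 0.07130006700754166), 81.81663513183594)
top wide ((0.6323332190513611, -0.25918275117874146), (0.08183615654706955, 0.08232518285512924), 1.165534496307373)
bar ((0.46440404653549194, -0.3549852669239044), (0.13415312767028809, 0.043208055198192596), 81.87158966064453)
disc [ 0.4792 -0.2505] 0.040216919278789516 end -0.42280863645701905
spoon top ((0.46105703711509705, -0.06786229461431503), (0.039094917476177216, 0.1764877289533615), 6.897897720336914) handle ((0.473426878452301, -0.09216078370809555), (0.010712850838899612, 0.12640395760536194), 12.411206245422363) bowl ((0.45302313566207886, 0.0005565492901951075), 0.020853908732533455)
side slim ((0.6463963389396667, -0.01803719624876976), (0.06694816797971725, 0.062496449798345566), 62.7864875793457)
side square ((0.6399367451667786, -0.13632449507713318), (0.07804113626480103, 0.07234269380569458), 81.80424499511719)
side wide ((0.6307100653648376, -0.2599206566810608), (0.08694326877593994, 0.08447417616844177), 75.0593490600586)
spoon side ((0.4703480005264282, -0.06373880803585052), (0.041771646589040756, 0.1851080060005188), 13.189812660217285) handle ((0.47222089767456055, -0.09238120168447495), (0.01133144274353981, 0.12848365306854248), 12.589750289916992) bowl ((0.4531654715538025, 0.004697646014392376), 0.022105006501078606)
[[ 0.9452  0.3266 -0.0004]
 [ 0.3266 -0.9452  0.0018]
 [ 0.0002 -0.0019 -1.    ]]
```

```bash
cat >> h.py <<'E'
def to(x,y,z,ang=None,o=None):
    "shift in tool mm, yaw deg, to bring TCP to x,y,z with closing line at world angle ang (deg)"
    o=o or monitor.get_obs(); R=cv2.Rodrigues(o["tool_rot"])[0]
    s=R.T@(np.array([x,y,z])-o["tool_pos"])*1000
    a=np.degrees(np.arctan2(R[1,1],R[0,1])); yaw=0 if ang is None else -((ang-a+90)%180-90)
    print(np.round(s,1),"yaw",round(yaw,1),"closing",round(a%180,1))
E
python3 - <<'E'
from h import *
print("susan",onz("top",[[159.9,252.3]],.024))
to(.50,-.1,.38); to(.505,.293,.36,138); to(.505,.293,.221,138)
E
```

```text
susan [[0.5617 0.2496]]
[ 439.8 -366.9   24.3] yaw 0 closing 109.1
[ 572.9 -736.7   45.1] yaw -28.9 closing 109.1
[ 572.9 -736.4  184.1] yaw -28.9 closing 109.1
```

Request:
step_arm(
  commands=[
    [100, [440, -367, 24], 0],
    [100, [440, -367, 24], 0],
    [100, [440, -367, 24], 0],
    [100, [440, -367, 24], 0],
    [100, [440, -367, 24], 0],
    [100, [440, -367, 24], 0],
    [100, [440, -367, 24], 0],
    [100, [440, -367, 24], 0],
    [100, [440, -367, 24], 0],
    [100, [440, -367, 24], 0],
    [100, [573, -737, 45], -29],
    [100, [573, -737, 45], -29],
  ],
  squeeze=30,
)

```text
t: 1.6
tool_pos: [0.5015, 0.0253, 0.3737]
tool_rot: [2.945, 1.094, -0.0]
contact_force: [0.4, 0.3, -0.1]
opening: 0.0852
grip_force: 0.0
```

```bash
python3 - <<'E'
from h import *
to(.505,.293,.36,138)
E
```

```text
[ 177.5 -200.5   13.6] yaw -7.2 closing 130.8
```

Request:
step_arm(
  commands=[
    [100, [177, -200, 14], -7],
    [100, [177, -200, 14], -7],
    [100, [177, -200, 14], -7],
    [100, [177, -200, 14], -7],
    [100, [177, -200, 14], -7],
    [100, [177, -200, 14], -7],
    [100, [177, -200, 14], -7],
  ],
)

```text
t: 2.48
tool_pos: [0.5065, 0.2903, 0.3599]
tool_rot: [2.875, 1.264, -0.001]
contact_force: [0.2, 0.9, -0.7]
opening: 0.0855
grip_force: 0.0
```

```bash
python3 - <<'E'
from h import *
snap("side","s1.png"); to(.505,.293,.221,138)
E
```

```text
[  1.1  -3.1 139.1] yaw -0.6 closing 137.4
```

View pics/s1.png

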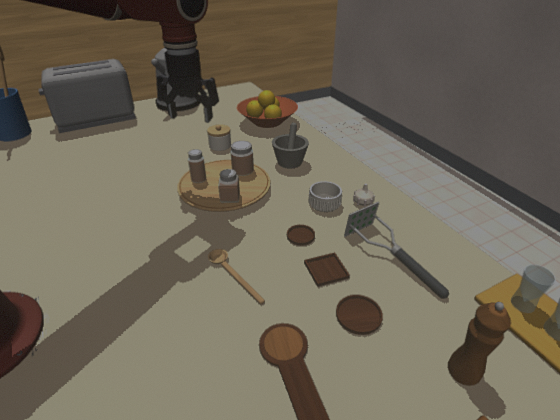

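The gripper hangs at (185,105) above and behind the slim jar at (197,165). I'll check the lid positions against the side view before descending.

```bash
python3 - <<'E'
from h import *
print(proj("side",[[.505,.293,.108],[.629,.2816,.104],[.549,.171,.098],[.505,.293,.024],[.5065,.2903,.187]]))
im=cv2.imread('pics/side0.png');h=cv2.cvtColor(im,cv2.COLOR_BGR2HSV)
m=(h[...,1]<45)&(h[...,2]>100)
for n,b,z in(("slim",(186,147,208,163),.108),("wide",(228,139,256,158),.104),("sq",(218,168,240,185),.098)):
    c=big(m,b);r=cv2.boundingRect(c);print(n,r,cv2.minEnclosingCircle(c))
E
```

```text
[[194.7049 152.017 ]
 [240.7875 145.0205]
 [227.8759 173.0807]
 [198.6926 179.5054]
 [191.5295 123.8767]]
slim (188, 149, 15, 7) ((195.0, 152.5), 7.159010887145996)
wide (231, 140, 21, 10) ((241.0, 144.5), 10.111974716186523)
sq (220, 169, 16, 9) ((227.5, 173.0), 7.566473007202148)
```

The predicted lid positions agree with the side view to within a pixel, so I'm descending.

Request:
step_arm(
  commands=[
    [100, [1, -3, 30], -0.6],
    [100, [1, -3, 60], -0.6],
    [100, [1, -3, 90], -0.6],
    [100, [1, -3, 115], -0.6],
    [100, [1, -3, 132], -0.6],
    [100, [1, -3, 139], -0.6],
    [60, [1, -3, 139], -0.6],
    [45, [1, -3, 139], -0.6],
    [35, [1, -3, 139], -0.6],
    [25, [1, -3, 139], -0.6],
    [20, [1, -3, 139], -0.6],
    [20, [1, -3, 139], -0.6],
  ],
)

```text
t: 4.03
tool_pos: [0.5052, 0.2948, 0.2225]
tool_rot: [2.868, 1.282, 0.004]
contact_force: [0.3, -1.1, 6.5]
opening: 0.0415
grip_force: 30.9
```

```bash
python3 - <<'E'
from h import *
snap("top","t1.png"); to(.505,.293,.221,138); to(.648,-.016,.34,138); to(.505,.293,.36,138)
E
```

```text
[-1.5  1.1  1.5] yaw 0.2 closing 138.2
[-136.1  313.9 -117.5] yaw 0.2 closing 138.2
[  -1.2    1.2 -137.5] yaw 0.2 closing 138.2
```

Request:
step_arm(
  commands=[
    [20, [0, 0, -8], 0],
    [20, [0, 0, -30], 0],
    [20, [0, 0, -60], 0],
    [20, [0, 0, -90], 0],
    [20, [0, 0, -115], 0],
    [20, [-15, 35, -118], 0],
    [20, [-35, 80, -118], 0],
    [20, [-55, 125, -118], 0],
    [20, [-77, 177, -118], 0],
    [20, [-98, 226, -118], 0],
    [20, [-119, 275, -118], 0],
    [20, [-133, 307, -118], 0],
  ],
)

```text
t: 5.58
tool_pos: [0.6449, -0.0116, 0.3383]
tool_rot: [-2.869, -1.279, 0.002]
contact_force: [0.2, 1.0, -1.2]
opening: 0.0415
grip_force: 30.7
```

Request:
step_arm(
  commands=[
    [20, [-3, 7, 5], 0],
    [20, [-3, 7, 30], 0],
    [20, [-3, 7, 60], 0],
    [20, [-3, 7, 80], 0],
  ],
)

```text
t: 6.08
tool_pos: [0.6467, -0.0152, 0.2566]
tool_rot: [-2.866, -1.282, 0.004]
contact_force: [0.2, 0.3, -1.0]
opening: 0.0413
grip_force: 30.7
```

```bash
python3 - <<'E'
from h import *
print(monitor.get_obs()["contact_force"],monitor.get_obs()["opening"]); to(.648,-.016,.203,138); snap("top","t2.png");snap("side","s2.png")
E
```

```text
[ 0.1654  0.2506 -0.9718] 0.04129253723632655
[ 0.3  1.7 53.5] yaw 0.2 closing 138.2
```

View pics/s2.png

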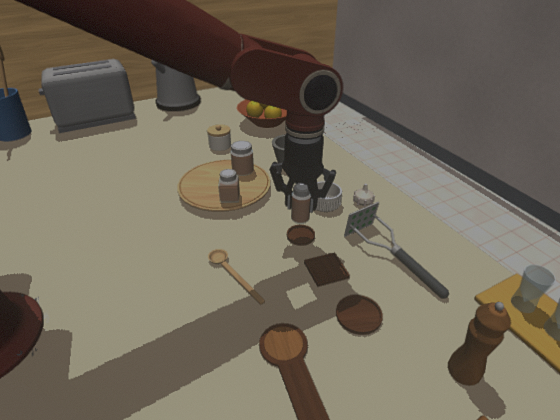

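The slim jar hangs upright at (301,205), directly above its dish at (301,235). I'm lowering it gently.

Request:
step_arm(
  commands=[
    [20, [0, 2, 20], 0],
    [20, [0, 2, 35], 0],
    [20, [0, 2, 45], 0],
    [20, [0, 2, 49], 0],
    [20, [0, 2, 51], 0],
    [20, [0, 2, 53], 0],
  ],
)

```text
t: 6.92
tool_pos: [0.6496, -0.0176, 0.2066]
tool_rot: [2.868, 1.281, 0.002]
contact_force: [0.6, 0.0, -1.1]
opening: 0.0414
grip_force: 30.7
```

Request:
step_arm(
  commands=[
    [20, [-1, -1, 2], 0],
    [20, [-1, -1, 3], 0],
    [20, [-1, -1, 4], 0],
    [20, [-1, -1, 4], 0],
  ],
)

```text
t: 7.42
tool_pos: [0.6479, -0.0177, 0.2025]
tool_rot: [2.868, 1.282, 0.0]
contact_force: [-1.7, -0.1, 2.0]
opening: 0.0416
grip_force: 30.9
```

Contact felt, so I'm releasing and lifting.

Request:
step_arm(
  commands=[
    [55, [0, 0, 0], 0],
    [60, [0, 0, 0], 0],
    [80, [0, 0, 0], 0],
    [100, [0, 0, 0], 0],
    [100, [0, 0, 0], 0],
    [100, [0, 0, -30], 0],
    [100, [0, 0, -80], 0],
    [100, [0, 0, -130], 0],
    [100, [0, 0, -150], 0],
    [100, [0, 0, -150], 0],
  ],
)

```text
t: 8.68
tool_pos: [0.6482, -0.0177, 0.3535]
tool_rot: [2.867, 1.281, 0.004]
contact_force: [0.6, -0.7, 0.1]
opening: 0.0853
grip_force: 0.0
```

```bash
python3 - <<'E'
from h import *
im=snap("side","s3.png")[:,:,::-1]; cv2.imwrite("pics/s3c.png",cv2.resize(im[130:290,170:370],None,fx=3.5,fy=3.5))
print(proj("side",[[.648,-.016,.088]]))
h=cv2.cvtColor(im,cv2.COLOR_BGR2HSV); m=(h[...,1]<45)&(h[...,2]>100)
for n,b in(("wide",(228,139,256,158)),("sq",(218,168,240,185)),("dslim",(285,185,320,212))):
    c=big(m,b);print(n,cv2.boundingRect(c),cv2.minEnclosingCircle(c))
to(.549,.171,.36,63.4)
E
```

```text
[[302.0224 206.0868]]
wide (231, 140, 21, 10) ((241.0, 144.5), 10.111974716186523)
sq (220, 169, 16, 9) ((227.5, 172.5), 7.648629188537598)
dslim (294, 202, 17, 10) ((302.0, 207.0), 8.062357902526855)
[  74.7 -199.3   -8.8] yaw 74.8 closing 138.2
```

View pics/s3c.png

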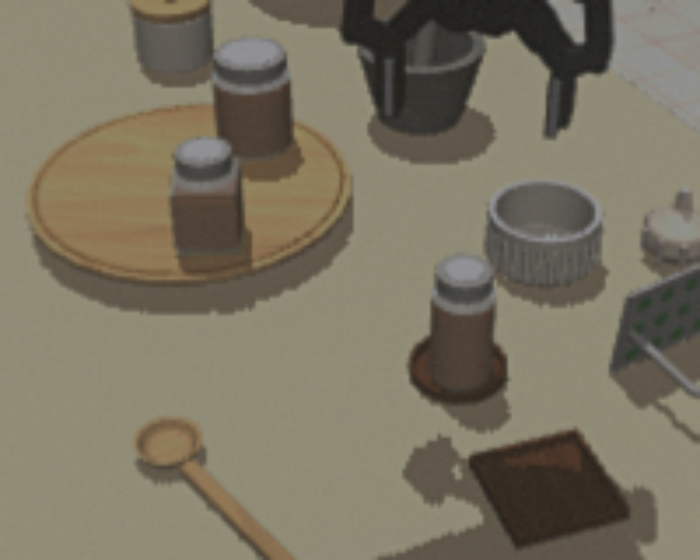

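The slim jar stands upright in its small dish, with its lid at (302,207) as predicted. The jars on the susan haven't moved. Next is the square jar.

Request:
step_arm(
  commands=[
    [100, [20, -60, -9], 10],
    [100, [40, -115, -9], 20],
    [100, [60, -160, -9], 30],
    [100, [75, -199, -9], 40],
    [100, [75, -199, -9], 50],
    [100, [75, -199, -9], 60],
    [100, [75, -199, -9], 70],
    [100, [75, -199, -9], 75],
    [100, [75, -199, -9], 75],
    [100, [75, -199, -9], 75],
  ],
)

```text
t: 9.98
tool_pos: [0.5493, 0.1709, 0.3592]
tool_rot: [3.055, -0.727, -0.004]
contact_force: [0.6, -0.9, 0.3]
opening: 0.0856
grip_force: 0.0
```

```bash
python3 - <<'E'
from h import *
to(.549,.171,.214,63.4)
E
```

```text
[  0.   -0.2 145.2] yaw -0.2 closing 63.2
```

Request:
step_arm(
  commands=[
    [100, [0, 0, 30], 0],
    [100, [0, 0, 65], 0],
    [100, [0, 0, 95], 0],
    [100, [0, 0, 120], 0],
    [100, [0, 0, 138], 0],
    [100, [0, 0, 145], 0],
    [65, [0, 0, 145], 0],
    [50, [0, 0, 145], 0],
    [40, [0, 0, 145], 0],
    [30, [0, 0, 145], 0],
    [25, [0, 0, 145], 0],
    [25, [0, 0, 145], 0],
  ],
)

```text
t: 11.48
tool_pos: [0.5504, 0.1711, 0.2176]
tool_rot: [-3.055, 0.729, -0.004]
contact_force: [0.9, 0.4, 6.0]
opening: 0.0475
grip_force: 32.0
```

```bash
python3 - <<'E'
from h import *
to(.641,-.135,.34,81.8)
E
```

```text
[ 219.3  232.  -122.3] yaw -18.6 closing 63.2
```

Request:
step_arm(
  commands=[
    [25, [0, 0, -8], 0],
    [25, [0, 0, -30], 0],
    [25, [0, 0, -60], 0],
    [25, [0, 0, -95], 0],
    [25, [0, 0, -122], 0],
    [25, [25, 27, -122], 0],
    [25, [60, 63, -122], -3],
    [25, [95, 100, -122], -7],
    [25, [130, 137, -122], -11],
    [25, [165, 174, -122], -15],
    [25, [197, 208, -122], -18.6],
    [25, [219, 232, -122], -18.6],
  ],
)

```text
t: 12.98
tool_pos: [0.64, -0.137, 0.3367]
tool_rot: [-3.133, 0.228, 0.004]
contact_force: [0.5, 0.5, -2.9]
opening: 0.0478
grip_force: 31.5
```

Request:
step_arm(
  commands=[
    [25, [0, 0, 5], 0],
    [25, [0, 0, 30], 0],
    [25, [0, 0, 60], 0],
    [25, [0, 0, 85], 0],
    [25, [0, 0, 90], 0],
  ],
)

```text
t: 13.6
tool_pos: [0.6387, -0.1335, 0.2445]
tool_rot: [-3.132, 0.224, 0.011]
contact_force: [0.0, 0.3, -2.3]
opening: 0.0478
grip_force: 31.6
```

```bash
python3 - <<'E'
from h import *
print(monitor.get_obs()["contact_force"],monitor.get_obs()["tool_pos"]); to(.641,-.135,.203,81.8); im=snap("side","s4.png")[:,:,::-1]
cv2.imwrite("pics/s4c.png",cv2.resize(im[150:330,220:420],None,fx=3.3,fy=3.3))
E
```

```text
[ 0.0212  0.2946 -2.3244] [ 0.6387 -0.1335  0.2445]
[ 2.8  1.2 41.4] yaw 0.0 closing 81.8
```

View pics/s4c.png

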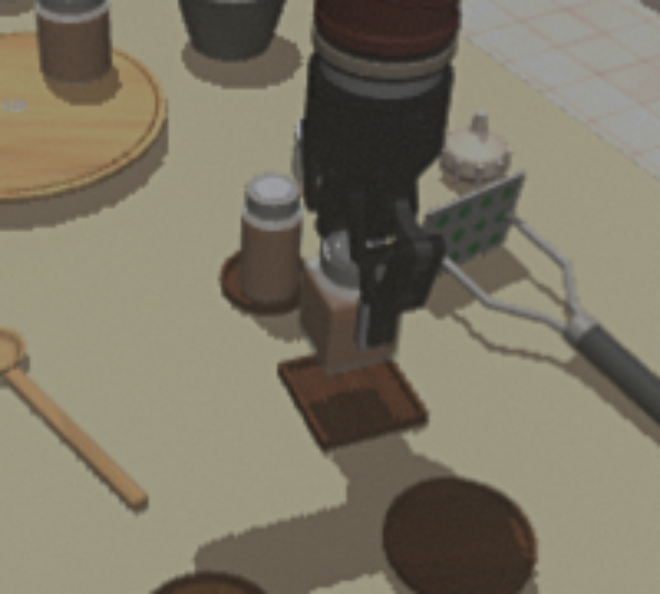

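The square jar is held upright, centred over the square dish with its sides parallel. I'm lowering it.

Request:
step_arm(
  commands=[
    [25, [2, 1, 20], 0],
    [25, [2, 1, 32], 0],
    [25, [2, 1, 38], 0],
    [25, [2, 1, 41], 0],
    [25, [2, 1, 43], 0],
    [25, [2, 1, 44], 0],
  ],
)

```text
t: 14.4
tool_pos: [0.6423, -0.1363, 0.2044]
tool_rot: [3.133, -0.226, 0.001]
contact_force: [-0.3, 0.3, -2.8]
opening: 0.0479
grip_force: 31.8
```

Request:
step_arm(
  commands=[
    [25, [-1, 0, 2], 0],
    [25, [-1, 0, 4], 0],
    [25, [-1, 0, 5], 0],
    [25, [-1, 0, 6], 0],
    [25, [-1, 0, 6], 0],
  ],
)

```text
t: 15.02
tool_pos: [0.6411, -0.136, 0.1979]
tool_rot: [-3.133, 0.226, 0.0]
contact_force: [0.8, -1.2, -3.0]
opening: 0.0478
grip_force: 31.8
```

Request:
step_arm(
  commands=[
    [25, [0, 0, 1], 0],
    [25, [0, 0, 2], 0],
    [25, [0, 0, 3], 0],
    [25, [0, 0, 3], 0],
  ],
)

```text
t: 15.52
tool_pos: [0.6417, -0.1363, 0.1977]
tool_rot: [3.133, -0.226, 0.001]
contact_force: [-5.5, 0.8, 9.9]
opening: 0.0478
grip_force: 33.1
```

Request:
step_arm(
  commands=[
    [25, [0, 0, -1.5], 0],
    [60, [0, 0, -1.5], 0],
    [70, [0, 0, -1.5], 0],
    [90, [0, 0, -1.5], 0],
    [100, [0, 0, -1.5], 0],
    [100, [0, 0, -1.5], 0],
    [100, [0, 0, -40], 0],
    [100, [0, 0, -90], 0],
    [100, [0, 0, -140], 0],
    [100, [0, 0, -155], 0],
    [100, [0, 0, -155], 0],
  ],
)

```text
t: 16.9
tool_pos: [0.6413, -0.1361, 0.351]
tool_rot: [3.133, -0.226, 0.003]
contact_force: [-0.2, -0.1, -0.3]
opening: 0.0858
grip_force: 0.0
```

```bash
python3 - <<'E'
from h import *
im=snap("side","s5.png")[:,:,::-1]
print(proj("side",[[.641,-.135,.078],[.629,.2816,.104]]))
h=cv2.cvtColor(im,cv2.COLOR_BGR2HSV); m=(h[...,1]<45)&(h[...,2]>100)
for n,b in(("wide",(228,139,256,158)),("sq",(310,210,350,245))):
    c=big(m,b);print(n,cv2.boundingRect(c),cv2.minEnclosingCircle(c))
to(.60,.10,.36,60);to(.629,.2816,.36,35); cv2.imwrite("pics/s5c.png",cv2.resize(im[150:330,220:420],None,fx=3.3,fy=3.3))
E
```

```text
[[329.0108 243.0362]
 [240.7875 145.0205]]
wide (231, 140, 21, 10) ((241.0, 144.5), 10.111974716186523)
sq (318, 237, 21, 8) ((328.0, 243.5), 10.012592315673828)
[ -74.3 -227.7  -11. ] yaw 21.7 closing 81.7
[ -71.6 -411.6  -11. ] yaw 46.7 closing 81.7
```

View pics/s5c.png

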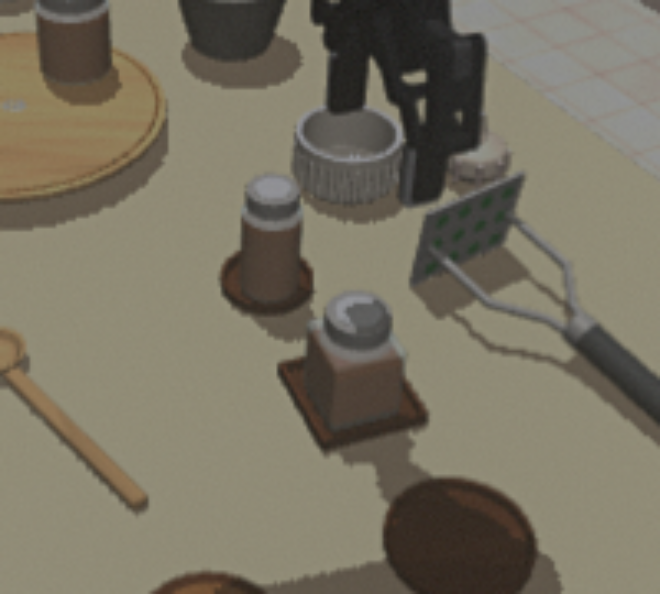

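The square jar sits flat and parallel in its dish. Next is the wide jar.

Request:
step_arm(
  commands=[
    [100, [-15, -60, -11], 0],
    [100, [-30, -120, -11], 8],
    [100, [-45, -180, -11], 17],
    [100, [-55, -240, -11], 26],
    [100, [-62, -300, -11], 35],
    [100, [-68, -360, -11], 43],
    [100, [-72, -412, -11], 47],
    [100, [-72, -412, -11], 47],
    [100, [-72, -412, -11], 47],
    [100, [-72, -412, -11], 47],
  ],
)

```text
t: 18.2
tool_pos: [0.629, 0.2807, 0.3597]
tool_rot: [2.781, -1.458, -0.002]
contact_force: [-0.2, 0.9, 0.4]
opening: 0.0855
grip_force: 0.0
```

```bash
python3 - <<'E'
from h import *
to(.629,.2816,.219,35)
E
```

```text
[ -0.7  -0.9 140.7] yaw -0.3 closing 34.7
```

Request:
step_arm(
  commands=[
    [100, [-1, -1, 30], 0],
    [100, [-1, -1, 60], 0],
    [100, [-1, -1, 85], 0],
    [100, [-1, -1, 105], 0],
    [100, [-1, -1, 122], 0],
    [100, [-1, -1, 134], 0],
    [100, [-1, -1, 140], 0],
    [75, [-1, -1, 140], 0],
    [60, [-1, -1, 140], 0],
    [50, [-1, -1, 140], 0],
    [45, [-1, -1, 140], 0],
    [45, [-1, -1, 140], 0],
  ],
  squeeze=40,
)

```text
t: 19.7
tool_pos: [0.6296, 0.2836, 0.2221]
tool_rot: [-2.782, 1.456, -0.002]
contact_force: [1.0, 0.2, 2.6]
opening: 0.061
grip_force: 44.4
```

```bash
python3 - <<'E'
from h import *
to(.60,.05,.36,35);to(.632,-.2595,.34,35)
E
```

```text
[ 175.1  157.2 -138.1] yaw -0.2 closing 34.8
[ 447.6  307.4 -118.3] yaw -0.2 closing 34.8
```

Request:
step_arm(
  commands=[
    [45, [0, 0, -8], 0],
    [45, [0, 0, -30], 0],
    [45, [0, 0, -60], 0],
    [45, [0, 0, -95], 0],
    [45, [0, 0, -120], 0],
    [45, [30, 20, -125], 0],
    [45, [75, 52, -125], 0],
    [45, [120, 83, -125], 0],
    [45, [165, 114, -125], 0],
    [45, [210, 145, -125], 0],
    [45, [255, 176, -125], 0],
    [45, [300, 207, -125], 0],
  ],
)

```text
t: 21.2
tool_pos: [0.6297, -0.0828, 0.3472]
tool_rot: [-2.783, 1.456, -0.001]
contact_force: [1.1, -0.8, -2.8]
opening: 0.0613
grip_force: 44.5
```

Request:
step_arm(
  commands=[
    [45, [45, 31, 0], 0],
    [45, [90, 62, 0], 0],
    [45, [125, 85, 0], 0],
    [45, [145, 99, 0], 0],
    [45, [147, 100, 5], 0],
    [45, [147, 100, 30], 0],
    [45, [147, 100, 60], 0],
    [45, [147, 100, 85], 0],
    [45, [147, 100, 95], 0],
    [45, [147, 100, 95], 0],
  ],
)

```text
t: 22.45
tool_pos: [0.6318, -0.2578, 0.2504]
tool_rot: [-2.784, 1.455, 0.003]
contact_force: [-0.1, -0.1, -3.1]
opening: 0.0612
grip_force: 44.5
```

```bash
python3 - <<'E'
from h import *
print(monitor.get_obs()["contact_force"],monitor.get_obs()["tool_pos"]); to(.632,-.2595,.203,None)
E
```

```text
[-0.0596 -0.1194 -3.1158] [ 0.6318 -0.2578  0.2504]
[ 1.6  0.7 47.4] yaw 0 closing 34.8
```

Request:
step_arm(
  commands=[
    [45, [0, 0, 20], 0],
    [45, [0, 0, 34], 0],
    [45, [0, 0, 42], 0],
    [45, [0, 0, 45], 0],
    [45, [0, 0, 46.5], 0],
    [45, [0, 0, 48], 0],
    [45, [0, 0, 48], 0],
  ],
)

```text
t: 23.32
tool_pos: [0.6319, -0.259, 0.2034]
tool_rot: [-2.783, 1.457, -0.001]
contact_force: [0.4, -0.0, -3.0]
opening: 0.0611
grip_force: 44.5
```

Request:
step_arm(
  commands=[
    [45, [0, 0, 1], 0],
    [45, [0, 0, 2], 0],
    [45, [0, 0, 3], 0],
    [45, [0, 0, 3], 0],
  ],
)

```text
t: 23.82
tool_pos: [0.6321, -0.259, 0.2022]
tool_rot: [2.783, -1.456, 0.0]
contact_force: [-5.4, 1.6, 7.4]
opening: 0.0613
grip_force: 45.4
```

Contact on the floor. I'm releasing, lifting, and then looking at all three jars.

Request:
step_arm(
  commands=[
    [45, [0, 0, -1], 0],
    [80, [0, 0, -1], 0],
    [90, [0, 0, -1], 0],
    [100, [0, 0, -1], 0],
    [100, [0, 0, -1], 0],
    [100, [0, 0, -40], 0],
    [100, [0, 0, -90], 0],
    [100, [0, 0, -140], 0],
    [100, [0, 0, -150], 0],
    [100, [-100, -100, -150], 0],
    [100, [-150, -150, -150], 0],
    [100, [-150, -150, -150], 0],
  ],
)

```text
t: 25.32
tool_pos: [0.6649, -0.0727, 0.3485]
tool_rot: [2.783, -1.458, -0.003]
contact_force: [0.2, -0.1, 0.7]
opening: 0.0853
grip_force: 0.0
```

```bash
python3 - <<'E'
from h import *
snap("side","s6.png")
print(proj("side",[[.632,-.2595,.084]])); print(monitor.get_obs()["tool_pos"])
to(.467,-.06,.25,12.3)
E
```

```text
[[364.5761 285.0056]]
[ 0.6656 -0.0658  0.3485]
[-118.3  159.4   98.8] yaw 22.8 closing 35.1
```

View pics/s6.png

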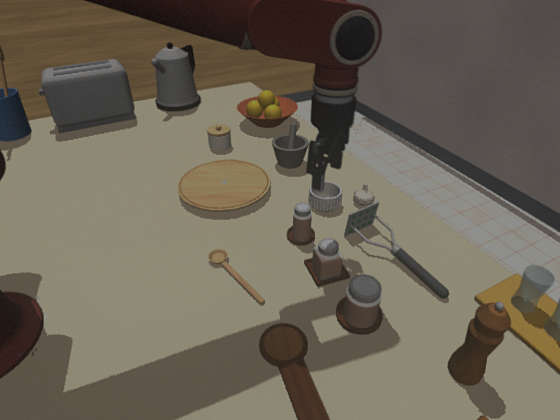

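All three jars stand in their dishes, with the wide jar's lid at (365,285) as predicted. The spoon hasn't moved. Now the spoon.

Request:
step_arm(
  commands=[
    [40, [-35, 48, 0], 8],
    [40, [-70, 96, 0], 16],
    [40, [-105, 143, 0], 23],
    [40, [-118, 159, 20], 23],
    [40, [-118, 159, 60], 23],
    [40, [-118, 159, 99], 23],
    [40, [-118, 159, 120], 23],
    [40, [-118, 159, 130], 23],
    [40, [-118, 159, 130], 23],
    [40, [-118, 159, 130], 23],
  ],
  squeeze=25,
)

```text
t: 26.62
tool_pos: [0.4678, -0.0682, 0.2211]
tool_rot: [-2.437, 1.982, -0.003]
contact_force: [-0.8, -0.5, -0.1]
opening: 0.0342
grip_force: 0.0
```

```bash
python3 - <<'E'
from h import *
im=snap("side","s7.png")[:,:,::-1]; to(.467,-.06,.19,12.3); print(monitor.get_obs()["tool_pos"],monitor.get_obs()["opening"])
cv2.imwrite("pics/s7c.png",cv2.resize(im[180:320,180:320],None,fx=4,fy=4))
P=np.array([.467,-.06,.018]); print((proj("side",[P,[.467,-.06,.0045]])-180)*4)
E
```

```text
[-8.3 -0.8 31.3] yaw -0.5 closing 11.8
[ 0.4678 -0.0683  0.2213] 0.03390499906397372
[[216.9912 357.3133]
 [218.8595 375.8899]]
```

View pics/s7c.png

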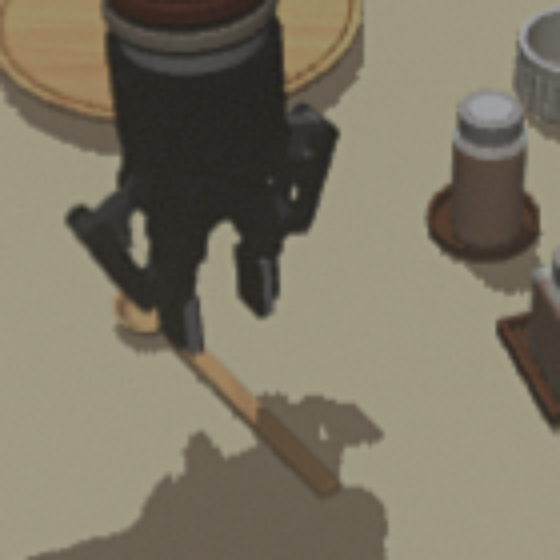

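The fingers straddle the spoon handle, with fingertips at crop (190,350) and (262,312). I'll work out the tip height by ray.

```bash
python3 - <<'E'
from h import *
a=np.radians(11.8); d=np.array([np.cos(a),np.sin(a),0])
for z in(.035,.042,.048,.055):
    c=np.array([.4678,-.0683,z]); print(z,((proj("side",[c-d*.021,c+d*.021])-180)*4).round(0).tolist())
E
```

```text
0.035 [[187.0, 363.0], [257.0, 325.0]]
0.042 [[185.0, 352.0], [256.0, 315.0]]
0.048 [[184.0, 344.0], [256.0, 306.0]]
0.055 [[183.0, 333.0], [255.0, 296.0]]
```

Request:
step_arm(
  commands=[
    [40, [-8, -1, 15], -0.5],
    [40, [-8, -1, 27], -0.5],
    [40, [-8, -1, 34], -0.5],
    [40, [-8, -1, 36], -0.5],
    [40, [-8, -1, 36], -0.5],
    [25, [-8, -1, 36], -0.5],
    [15, [-8, -1, 36], -0.5],
    [5, [-8, -1, 36], -0.5],
    [5, [-8, -1, 36], -0.5],
    [5, [-8, -1, 36], -0.5],
  ],
)

```text
t: 27.92
tool_pos: [0.4666, -0.06, 0.1841]
tool_rot: [-2.446, 1.972, -0.0]
contact_force: [0.4, -0.1, -0.2]
opening: 0.0043
grip_force: 0.0
```

```bash
python3 - <<'E'
from h import *
print(monitor.get_obs()["tool_pos"]); to(.4703,-.3129,.25,-8.1)
E
```

```text
[ 0.4666 -0.06    0.1841]
[247.9  50.  -65.9] yaw 20.4 closing 12.3
```

The fingers closed above the handle, so I'm reopening and going lower.

Request:
step_arm(
  commands=[
    [35, [0, 0, 0], 0],
    [35, [0, 0, 0], 0],
    [35, [0, 0, 0], 0],
    [35, [0, 0, 4], 0],
    [35, [0, 0, 7.5], 0],
    [35, [0, 0, 7.5], 0],
    [22, [0, 0, 7.5], 0],
    [12, [0, 0, 7.5], 0],
    [5, [0, 0, 7.5], 0],
    [5, [0, 0, 7.5], 0],
    [5, [0, 0, 7.5], 0],
  ],
)

```text
t: 29.3
tool_pos: [0.4667, -0.0601, 0.1767]
tool_rot: [-2.446, 1.972, -0.0]
contact_force: [0.7, -0.2, 0.1]
opening: 0.0108
grip_force: 24.8
```

```bash
python3 - <<'E'
from h import *
im=snap("side","s8.png")[:,:,::-1]; print(monitor.get_obs()["tool_pos"]); to(.4703,-.3129,.24,-8.1)
cv2.imwrite("pics/s8c.png",cv2.resize(im[180:320,180:320],None,fx=4,fy=4))
E
```

```text
[ 0.4667 -0.0601  0.1767]
[247.9  50.1 -63.3] yaw 20.4 closing 12.3
```

View pics/s8c.png

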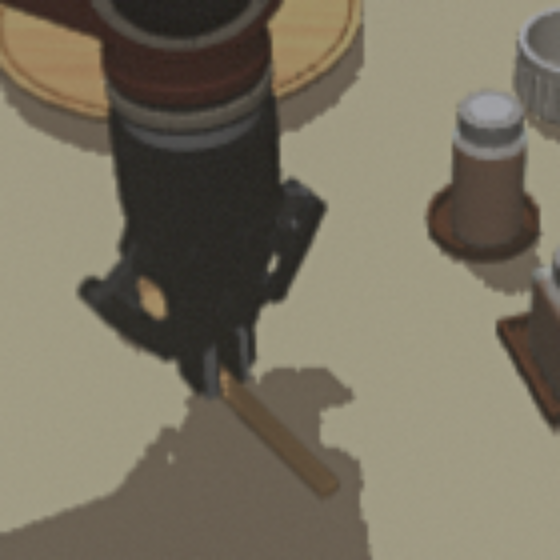

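The handle is gripped at its middle. I'm lifting it and carrying it to the rest.

Request:
step_arm(
  commands=[
    [5, [0, 0, -10], 0],
    [5, [0, 0, -35], 0],
    [5, [0, 0, -60], 0],
    [5, [35, 7, -63], 0],
    [5, [75, 15, -63], 0],
    [5, [115, 23, -63], 5],
    [5, [155, 31, -63], 10],
    [5, [195, 39, -63], 15],
    [5, [230, 46, -63], 20.4],
    [5, [248, 50, -63], 20.4],
    [5, [248, 50, -63], 20.4],
    [5, [248, 50, -63], 20.4],
  ],
  squeeze=30,
)

```text
t: 30.85
tool_pos: [0.4703, -0.312, 0.2393]
tool_rot: [-2.06, 2.372, 0.002]
contact_force: [-0.2, 0.1, -0.5]
opening: 0.0107
grip_force: 30.6
```

```bash
python3 - <<'E'
from h import *
im=snap("top","t3.png")[:,:,::-1]; print(monitor.get_obs()["tool_pos"],monitor.get_obs()["opening"]); to(.4703,-.3129,.1855,-8.1)
im=snap("side","s9.png")[:,:,::-1]; cv2.imwrite("pics/s9c.png",cv2.resize(im[240:420,200:420],None,fx=3.3,fy=3.3))
E
```

```text
[ 0.4704 -0.3118  0.2393] 0.010427721605799922
[ 1.2 -0.1 53.8] yaw 0.0 closing 171.9
```

View pics/s9c.png

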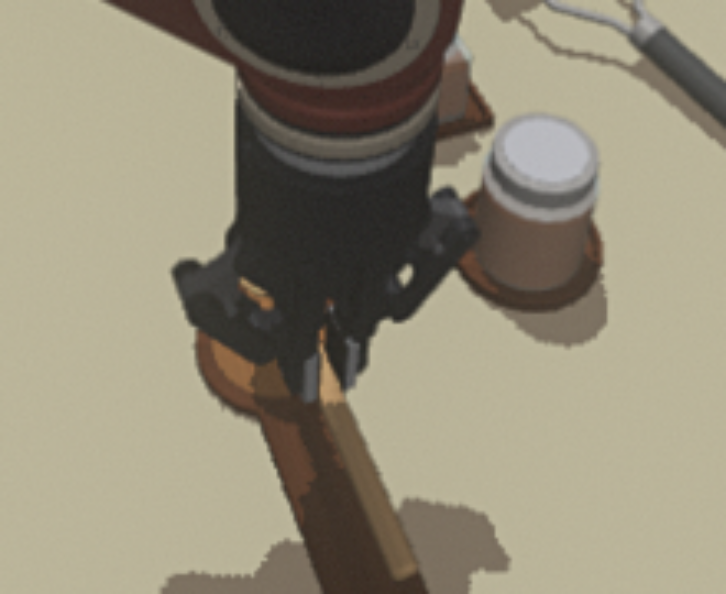

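The spoon hangs parallel to the rest, with the bowl toward the disc. I'm lowering it.

Request:
step_arm(
  commands=[
    [5, [1, 0, 20], 0],
    [5, [1, 0, 38], 0],
    [5, [1, 0, 48], 0],
    [5, [1, 0, 52], 0],
    [5, [1, 0, 53.5], 0],
    [5, [1, 0, 54.5], 0],
    [5, [1, 0, 54.5], 0],
  ],
)

```text
t: 31.82
tool_pos: [0.4704, -0.3141, 0.1855]
tool_rot: [-2.058, 2.374, -0.001]
contact_force: [0.0, 0.4, -0.1]
opening: 0.0113
grip_force: 30.6
```

Request:
step_arm(
  commands=[
    [5, [-1, 0, 0.5], 0],
    [5, [-1, 0, 1], 0],
    [5, [-1, 0, 1], 0],
    [20, [-1, 0, 0.5], 0],
    [35, [-1, 0, 0], 0],
    [40, [-1, 0, 0], 0],
    [40, [-1, 0, 0], 0],
    [40, [-1, 0, -20], 0],
    [40, [-1, 0, -70], 0],
    [40, [-1, 0, -130], 0],
    [40, [-1, 0, -160], 0],
    [40, [-1, 0, -160], 0],
  ],
)

```text
t: 33.33
tool_pos: [0.4711, -0.3136, 0.3506]
tool_rot: [-2.057, 2.373, -0.014]
contact_force: [0.2, -0.0, -0.6]
opening: 0.0341
grip_force: 0.0
```

Request:
step_arm(
  commands=[
    [60, [0, 55, 0], 0],
    [60, [0, 100, -20], 0],
    [60, [0, 100, -20], 0],
    [60, [0, 100, -20], 0],
  ],
)

```text
t: 33.83
tool_pos: [0.3713, -0.2987, 0.3643]
tool_rot: [-2.058, 2.374, 0.001]
contact_force: [0.4, 0.0, -0.1]
opening: 0.0515
grip_force: 0.0
```

```bash
python3 - <<'E'
from h import *
o=monitor.get_obs();print(o["t"],o["tool_pos"])
ims={n:snap(n,n+"F.png")[:,:,::-1] for n in("side","top")}
a=cv2.resize(ims["side"][190:410,220:420],None,fx=1.9,fy=1.9); b=cv2.resize(ims["top"][190:330,260:490],(400,int(140*400/230))); b=cv2.copyMakeBorder(b,0,a.shape[0]-b.shape[0],0,0,0)
cv2.imwrite("pics/F.png",np.hstack([a,b]))
r=np.radians(81.9);d=np.array([np.cos(r),np.sin(r)])
for n,im in ims.items():
  h=cv2.cvtColor(im,cv2.COLOR_BGR2HSV); m=(h[...,1]<45)&(h[...,2]>95)
  if n=="side":
    for k,bx,P in(("slim",(285,195,320,212),(.648,-.016,.088)),("sq",(310,230,350,252),(.641,-.135,.078)),("wide",(340,270,390,298),(.632,-.2595,.084))):
        c=big(m,bx);print(k,cv2.minEnclosingCircle(c),proj(n,P))
  P0=np.array([.4703,-.3129]); print(n,"exp mid,bowl,tail",proj(n,[[*P0,.017],[*(P0+.063*d),.017],[*(P0-.095*d),.017]]).round(1).tolist())
E
```

```text
33.825 [ 0.3713 -0.2987  0.3643]
slim ((306.0, 203.0), 15.264437675476074) [[302.0224 206.0868]]
sq ((326.5, 249.0), 13.647443771362305) [[329.0108 243.0362]]
wide ((365.0, 283.5), 27.53643798828125) [[364.5761 285.0056]]
side exp mid,bowl,tail [[296.5, 372.0], [283.1, 339.5], [321.0, 431.2]]
top exp mid,bowl,tail [[426.2, 301.8], [396.7, 297.1], [470.2, 308.9]]
```

View pics/F.png

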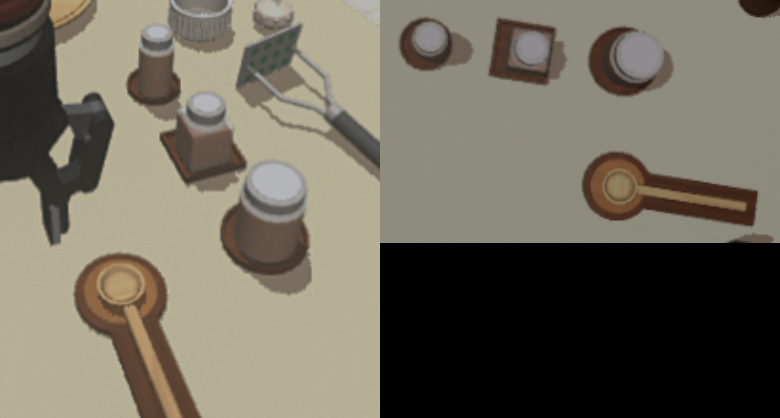

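The jars stand in their dishes, and the spoon lies on the rest with its bowl at top-view (398,297) against an expected (397,297). The gripper is clear, so I'm handing in.

```bash
python3 -c "
from h import *
print(finish_job())"
```

```text
the job is handed in; nothing more can be done
None
```

I handed the job in at about 34 s of the 141 s: the last camera views showed all three jars upright in their matching dishes, the spoon along the rest with its bowl on the round end, and the ramekin untouched; the judge gave no verdict.

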